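# Dispense one agar plate with the spring-return slide

## Task

Dispense one agar plate: push the dispenser's slide all the way to its end stop so that the lowest plate comes out onto the ledge, then let the slide go right there so that its spring snaps it fully home and the next plate drops down. Then pick up the dispensed plate and set it down gently, flat on the floor of the clear tray where it stands; take only that one plate, leave the other two in the dispenser and do not disturb the other objects.

Things in the scene. Friction and masses are not known exactly. Their poses are not given: they have to be found in the camera images.
- dispenser: Plate dispenser fixed to the table: low grey and metal base 94 mm wide (its x), 310 mm long (its y, -180 to +130 mm), with a clear eight-sided magazine standing on it, holding three plates. Origin: on the table under the magazine's axis; z up; +y is the direction in which plates are pushed out. Plates lie on the flat deck at z = 20 mm.
- magazine (a point): Centre of the magazine's open top, 76 mm above the table; axes as the dispenser's. The magazine is 81 mm across its corner rods, 64 mm inside; its walls begin 37.5 mm above the table. Below them is a slot, open along y, between two cheeks (x = +-32 to +-41 mm, y = -33 to +33 mm).
- slide (a joint): Travel in m of the dispenser's slide along its +y: 0 = home, 0.084 = end stop. A spring pulls it home, 2.7 N at home, 7.7 N at the end; let go at the end it is home within half a second, faster than 0.3 m/s. A full stroke pushes the lowest plate out onto the ledge; the stack rests on the slide meanwhile and drops to the deck when the slide is home.
- handle (a point): Grip point of the slide's upright black handle, on its centre line, 78 mm above the table, 15 mm below its top; moves with the slide. The handle is 24 mm wide (dispenser x), 12 mm thick (dispenser y), from 34 to 93 mm above the table; it stands at dispenser y = -150 mm at home, -66 mm at the end stop. Axes as the dispenser's.
- ledge (a point): Point on the ledge, the bare deck beyond the magazine, 20 mm above the table, at dispenser y = 78 mm: about where a dispensed plate's centre comes to lie. The ledge runs from y = 35 to 127 mm, 88 mm wide, no side walls. Axes as the dispenser's.
- dish_1: The lowest of the three alike closed round agar plates (petri dishes, beige filling, 60 mm diameter, 15 mm high, 30 g) stacked in the magazine: the one to be dispensed. Origin: centre of the underside; z is its axis, up.
- dish_2: The middle plate of the stack, same shape. Origin: centre of the underside. It must end lowest in the magazine, lying on the deck.
- dish_3: The top plate of the stack, same shape. Origin: centre of the underside. It must end in the magazine on the middle plate.
- tray: Clear shallow tray, loose, 0.4 kg, 127 x 174 mm over its rim, 20 mm high; inside 114 mm (its x) by 162 mm (its y), floor 2 mm above the table. Origin: centre of the underside.
- beaker: Bystander: small clear beaker, 56 mm wide, 69 mm high. Origin: centre of the underside.
- amber: Bystander: brown bottle with black cap, 50 mm wide, 89 mm high. Origin: centre of the underside.
- tape: Bystander: flat roll of green tape lying flat, 76 mm wide, 19 mm high. Origin: centre of the underside.
Mind the look-alikes: they are no part of the job. There is more than one size of the tray; the job needs the larger. What is shaped like the dish_3 but yellow is not meant.

How it is judged:
By the outcome, as a careful person would: the job done as asked, in the order asked, and still so for the second after the job is handed in, with the robot touching nothing.
It also fails if it takes over 51 s, if anything falls off the work surface, if the arm or the gripper's body presses on something with over 40 N, if the wrist force passes 120 N, or if a joint passes its speed limit or range.

## Robot

A 7-joint arm with a two-finger parallel gripper is mounted at the origin on a cart in front of the work surface, level with it; the furniture and walls round the work are solid. World frame = base frame: x ahead of the robot, y to its left, z up, the work surface at z = 0. Lengths are in mm, angles in rad, forces in N, time in s.
With the tool pointing down it reaches from about 400 to 875 mm from the base axis. Payload 4.4 kg.
Tool frame: the origin (TCP) lies at the very end of the fingers, on their centre line; the grasp point (between the pads) lies ctrl.grip_point_offset behind it (ctrl.grip_point_offset is the distance from the TCP to the grasp point, in mm); z points along the fingers, y is the line along which they close (so a half turn about z gives the same grasp; the last joint's range is limited). The gripper opens to 85 mm and grips with 20 to 120 N. Pads are 22 mm wide; open, the fingers measure 114 mm over their backs; the gripper's body (76 mm by 85 mm) begins 54 mm behind the grasp point. The pads swing forward as they close: fully open they stand 13 mm farther back than shut.
Start: joints at [1.241, 0.628, 0.038, 1.517, -0.027, 0.996, -0.02], TCP at [169.516, -627.521, 231.313] pointing down, gripper open.
Joint ranges: [-3.06, 3.06], [-0.37, 2.12], [-1.25, 1.32], [0.18, 2.47], [-1.1, 4.24], [0.23, 1.98], [-2.94, 2.94]. Speed limits (rad/s): [2.57, 2.57, 3.14, 3.14, 3.14, 3.14, 3.14].

## Interface

Orientations are given as [roll, pitch, yaw] about the fixed x, y, z axes, in that order (R = Rz(yaw) Ry(pitch) Rx(roll)).
In Python, from cell import read_state, cams, ctrl, models gives the robot as it stands. The module is installed in compiled form; this text tells all that it offers.
- The arm moves only by the tool move_tool, called after "Call:" as name(argument=value, ...), one argument or row to a line, values as JSON. Schema: {"type":"object","properties":{"offsets":{"type":"array","items":{"type":"number"},"minItems":7,"maxItems":84},"only":{"type":"string"},"quiet":{"type":"boolean"},"lines":{"type":"string"}},"required":["offsets"],"additionalProperties":false}. offsets is one flat list of numbers that holds 1 to 12 rows one after another, with no inner brackets; each row has 7 numbers: dx, dy, dz in shares of the most that a row can go, 1 being 50 mm, then a rotation vector rx, ry, rz in fractions of the full range, 1 being 90 degrees, then the finger opening in mm; each row shifts and turns the commanded pose from where the row before left it, along the tool's axes as they then stand; what a row does not reach is not made up. A row lasts 1/10 s, in which the tool goes at most 50 mm and 0.15 rad, less where a joint would pass 70% of its speed; a pose out of reach is approached as far as the arm can. The fingers move at their own pace and stop on an object; the grip force is fixed at half the most. Time passes only in rows, so rows that do not move let the fingers close. The tool returns the time, the measured TCP pose, the force, the opening and the grip force at its end. only (a regular expression) keeps the lines of the reply that match it, lines (a string "A,B") keeps lines A to B, and quiet returns only ok. Input that does not fit is refused with a message, and nothing moves.
- read_state(): the state, without advancing time (a new reading comes with each control period).
- cams.get_image(name): name is "scene" or "top" or "wrist"; returns (picture, depth): 480x640x3 uint8, blue, green, red; 480x640 float32, mm along the optical axis (not along the pixel's ray), 0 where there is no reading.
- cams.calibration(name): a dict with "fx", "fy", "cx", "cy" (pixels), "rvec" (rotation vector, rad) and "tvec" (3), from world to camera coordinates, as OpenCV has them; the wrist camera has in their place "hand_eye" (4x4, takes a point from camera to tool coordinates, whose origin is the TCP and whose axes are the flange's). Camera axes: x right, y down, z forward; pixel columns grow to the right and rows downward; lengths in mm; the calibration is good to about 2 mm. A picture is of the moment at which its call begins: read the wrist's pose just before it. calibration takes no time and is no camera call.
- ctrl.finish_job(): hands the job in; it is judged then, once.
Trained networks look in the newest picture that a camera, given by its name, has taken for a name from the list of things; names that differ only in an ending like _2 or _b are one class to them, and where a whole thing is asked for, a point or a joint stands for the part that bears it (a point fixed in the world has none). Each returns a list of dicts, best first, with "confidence" (0 to 1); they miss things now and then, are a little off and sometimes report something else, mostly with a low value. They report only what shows in the picture. A call takes as long as a camera call. They do not tell look-alikes from the thing itself.
- models.search_frame(thing, camera): "extent" ([left, top, right, bottom] in pixels, round what is visible of it).
- models.mark_of(thing, camera): "position" ([column, row] in pixels: a listed point, or the origin of a listed thing).
The state is a dict: "clock": time; "qpos": joint angles; "qd": joint speeds; "tau": joint torques, N m; "eef_pos": TCP position; "tool_rot": TCP orientation; "force": force on the tool from outside, world axes, zero at the start; "torque": the same for the moment, N m; "width": finger opening in mm; "gripper_force": force on a finger pad.
Only numpy, scipy, OpenCV 4.12 (cv2) and the standard library are available. Lean on these libraries where they do the work, as an engineer would, in place of code of your own. Each camera call takes 0.05 s, during which the arm holds its last target. There are 200 camera calls.

## Working session

There is one attempt and no reset: what is moved stays moved. The work goes in short steps, Python scripts to look and compute and a tool call to move; the robot and the scene stay as the last step left them, time stands still between calls to the robot, and variables do not carry over. Pictures are saved under pics/ and viewed, at most 10 in all, crops included, and the job is handed in when it is done.

```bash
mkdir -p pics; cat > h.py <<'E'
import numpy as np, cv2
from cell import read_state, cams, ctrl, models
from scipy.spatial.transform import Rotation as R
def pose():
    s=read_state(); T=np.eye(4); T[:3,:3]=R.from_euler('xyz',s['tool_rot']).as_matrix(); T[:3,3]=s['eef_pos']; return T
def cam(name,T=None):
    c=cams.calibration(name); K=np.array([[c['fx'],0,c['cx']],[0,c['fy'],c['cy']],[0,0,1]])
    if 'hand_eye' in c: C=(pose() if T is None else T)@np.array(c['hand_eye'])
    else:
        W=np.eye(4); W[:3,:3]=cv2.Rodrigues(np.array(c['rvec'],float))[0]; W[:3,3]=np.ravel(c['tvec']); C=np.linalg.inv(W)
    return K,C
def ray(KC,p):
    K,C=KC; d=C[:3,:3]@np.linalg.inv(K)@[p[0],p[1],1]; return C[:3,3],d
def atz(KC,p,z):
    o,d=ray(KC,p); return o+d*(z-o[2])/d[2]
def atd(KC,p,depth):
    o,d=ray(KC,p); return o+d*depth
def tri(a,pa,b,pb):
    A=[];y=[]
    for KC,p in((a,pa),(b,pb)):
        o,d=ray(KC,p); d=d/np.linalg.norm(d); P=np.eye(3)-np.outer(d,d); A.append(P); y.append(P@o)
    A=np.vstack(A);y=np.hstack(y); x=np.linalg.lstsq(A,y,rcond=None)[0]; return x,np.linalg.norm(A@x-y)
def proj(KC,X):
    K,C=KC; q=np.linalg.inv(C)@np.append(X,1); q=K@q[:3]; return q[:2]/q[2]
E
python3 - <<'E'
from h import *
np.set_printoptions(precision=1,suppress=True)
for n in('scene','top'):
    im,d=cams.get_image(n); cv2.imwrite(f'pics/{n}0.png',im); np.save(f'pics/{n}d.npy',d)
    KC=cam(n); print(n,KC[1][:3,3],KC[1][:3,2],KC[0][0,0])
    for t in('magazine','handle','ledge','dish_1','tray','dispenser'):
        print(t,[(np.round(m['position']),round(m['confidence'],2),atz(KC,m['position'],dict(magazine=76,handle=78,ledge=20,dish_1=20).get(t,0))[:2]) for m in models.mark_of(t,n)])
print(ctrl.grip_point_offset,read_state())
E
```

```text
scene [-10.5 864.  669.8] [ 0.5 -0.7 -0.5] 497.9368774077248
magazine [(array([278., 304.]), 0.97, array([557.9, 190.9]))]
handle [(array([316., 268.]), 0.89, array([575.7,  22.7]))]
ledge [(array([257., 341.]), 0.77, array([564.8, 257.8]))]
dish_1 [(array([322., 357.]), 0.82, array([423.8, 226.3])), (array([278., 311.]), 0.52, array([594., 148.])), (array([279., 320.]), 0.42, array([570.7, 173.5]))]
tray [(array([392., 256.]), 0.88, array([ 508.5, -255.1])), (array([422., 227.]), 0.65, array([ 513.6, -472.9])), (array([279., 303.]), 0.47, array([633.2,  96.9]))]
dispenser [(array([282., 330.]), 0.57, array([560.8, 176.9]))]
top [ 418.3  -13.9 1199.4] [ 0.1 -0.  -1. ] 446.8204024897383
magazine [(array([245., 255.]), 0.85, array([569.2, 176.7])), (array([228., 192.]), 0.53, array([736.1, 222.5]))]
handle [(array([305., 253.]), 0.64, array([571.9,  24.5]))]
ledge [(array([220., 263.]), 0.74, array([557.5, 253.2])), (array([247., 259.]), 0.25, array([566.7, 181.9]))]
dish_1 [(array([244., 310.]), 0.7, array([433.8, 190.7])), (array([249., 261.]), 0.65, array([562.5, 175.6]))]
tray [(array([415., 270.]), 0.71, array([ 528.7, -267.1])), (array([492., 276.]), 0.58, array([ 507.7, -472.9])), (array([229., 190.]), 0.58, array([764.4, 236. ]))]
dispenser [(array([248., 262.]), 0.83, array([561.8, 183.4]))]
18.700000000000003 {'clock': 0.7, 'qpos': array([ 1.2,  0.6,  0. ,  1.5, -0. ,  1. , -0. ]), 'qd': array([-0.,  0.,  0., -0.,  0., -0.,  0.]), 'tau': array([ -0. , -56.3,   1.2, -19.4,   0. ,   0. ,  -0. ]), 'eef_pos': array([ 169.5, -627.5,  231.3]), 'tool_rot': array([ 3.1, -0. ,  0.3]), 'force': array([ 0.3,  0.4, -0.1]), 'torque': array([-0., -0., -0.]), 'gripper_force': 0.0, 'width': 85.37268571459606}
```

View pics/scene0.png

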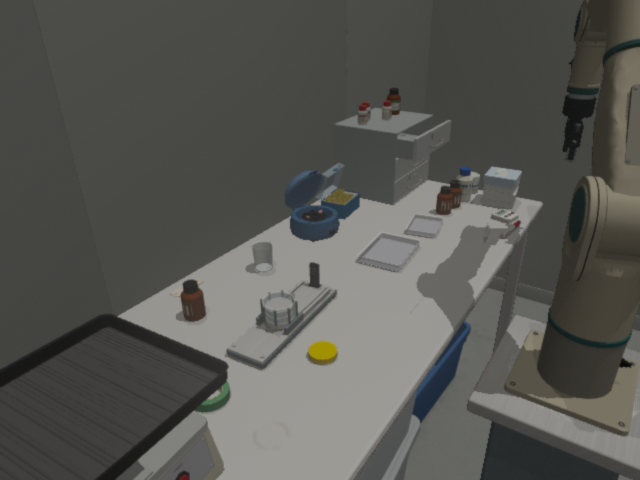

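View pics/top0.png

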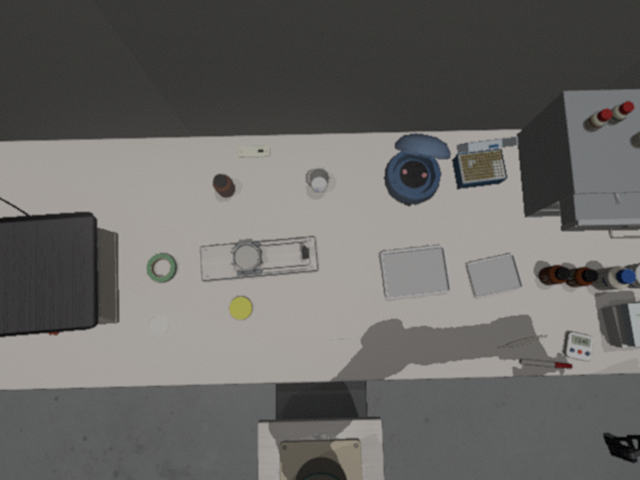

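The top picture shows the dispenser at about (258,258): magazine (247,257), handle (305,253), ledge (220,263). The larger tray is at (415,271), the smaller one at (492,275) and the yellow look-alike plate at (241,308). In the scene picture the handle is at (315,273), the large tray at (390,252), the small one at (425,226) and the yellow plate at (322,352). Candidates for the tray are (415,271) and (492,275), and I choose (415,271), the larger. For the plate I choose the stack at (247,257), not the yellow one at (241,308).

```bash
python3 - <<'E'
from h import *
np.set_printoptions(precision=1,suppress=True)
S,T=cam('scene'),cam('top')
for n,a,b in(('mag',(278,304),(245,255)),('handle',(316,268),(305,253)),('ledge',(257,341),(220,263)),('tray',(392,256),(415,270))): print(n,*tri(S,a,T,b))
im=cv2.imread('pics/top0.png'); d=np.load('pics/topd.npy')
for n,p in(('trayfloor',(415,270)),('small',(492,276)),('handle',(305,251)),('table',(340,300)),('ledge',(215,263))): print(n,atd(T,p,d[p[1],p[0]]))
# dispenser and tray outlines by corners at known heights (ledge deck 20, tray rim 20)
for n,c in(('disp',[(200,246),(316,236),(319,269),(202,281)]),('tray',[(380,251),(443,245),(449,293),(384,299)]),('small',[(466,261),(514,255),(521,289),(475,297)])):
    P=np.array([atz(T,p,20) for p in c]); print(n,P[:,:2].tolist(),P.mean(0),np.linalg.norm(np.diff(P,axis=0),axis=1))
a=cv2.resize(im[225:310,190:330],None,fx=4,fy=4,interpolation=2);b=cv2.resize(im[225:310,370:530],None,fx=4,fy=4,interpolation=2)
o=np.zeros((a.shape[0]*1+b.shape[0],max(a.shape[1],b.shape[1]),3),np.uint8); o[:a.shape[0],:a.shape[1]]=a; o[a.shape[0]:,:b.shape[1]]=b[:]
cv2.imwrite('pics/crop1.png',o[:600])
E
```

```text
mag [570.  178.4  66.1] 2.6396570886746877
handle [571.6  25.7  79.8] 0.7420677544031241
ledge [561.  255.5  20.4] 5.106854947308146
tray [ 523.6 -272.4  -11.4] 9.502159905316553
trayfloor [ 529.1 -268.1   -4.7]
small [ 507.1 -471.7    4.4]
handle [574.3  24.9  93.3]
table [453.4 -62.7  -1.1]
ledge [558.3 266.7  20.3]
disp [[604.9335840495264, 307.28012807839315], [624.5484412887716, -2.7246246457762986], [535.6582714558878, -8.706389672989658], [511.3942187400391, 300.4504907176762]] [569.1 149.1  20. ] [310.6  89.1 310.1]
tray [[579.8619547433004, -172.3978971915869], [591.9690447319205, -341.45781350197274], [464.0449789521907, -348.977152651249], [452.5545582201345, -177.35112506151899]] [ 522.1 -260.    20. ] [169.5 128.1 172. ]
small [[547.5151795830249, -399.83076084596235], [560.478383494235, -528.9318802552986], [469.89410437575606, -539.3874986052999], [451.9340818538449, -416.58767271693307]] [ 507.5 -471.2   20. ] [129.8  91.2 124.1]
```

View pics/crop1.png

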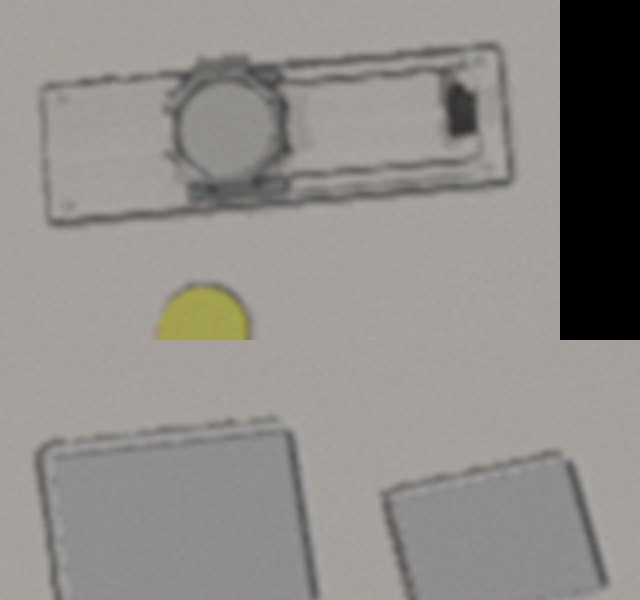

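The large tray (128 x 171 mm over its rim) is confirmed, centred near (522,-260). The dispenser yaw is about 0.07. Next I move above the handle to look closely.

```bash
cat >> h.py <<'E'
def delta(pos,yaw=None):
    T=pose(); s=read_state(); d=T[:3,:3].T@(np.array(pos)-T[:3,3]); print('t',round(s['clock'],2),'tool delta',np.round(d,1),'rpy',np.round(s['tool_rot'],4))
    if yaw is not None: print('rotvec',np.round((R.from_matrix(T[:3,:3]).inv()*R.from_euler('xyz',[np.pi,0,yaw])).as_rotvec(),4))
E
python3 -c "
from h import *
delta([575,25,200],1.642)
print(np.round(cams.calibration('wrist')['hand_eye'],3))"
```

```text
t 0.7 tool delta [ 561.6 -524.2   31.3] rpy [ 3.1416 -0.      0.2638]
rotvec [ 0.     -0.     -1.3782]
[[-0.0000e+00 -9.6400e-01 -2.6700e-01  6.6354e+01]
 [ 1.0000e+00 -0.0000e+00 -1.0000e-03  7.2000e-02]
 [ 1.0000e-03 -2.6700e-01  9.6400e-01 -1.4283e+02]
 [ 0.0000e+00  0.0000e+00  0.0000e+00  1.0000e+00]]
```

Careful with the scale: shifts go in shares of 50 mm and turns go in shares of 90 degrees. That gives: 35 mm is 0.7, -32.8 mm is -0.656.

Call:
move_tool(
  offsets=[0.7,-0.656,0.04,0,0,0,85,0.7,-0.656,0.04,0,0,0,85,0.7,-0.656,0.04,0,0,0,85,0.7,-0.656,0.04,0,0,0,85,0.7,-0.656,0.04,0,0,0,85,0.7,-0.656,0.04,0,0,0,85,0.7,-0.656,0.04,0,0,0,85,0.7,-0.656,0.04,0,0,0,85,0.7,-0.656,0.04,0,0,0,85,0.7,-0.656,0.04,0,0,0,85,0.7,-0.656,0.04,0,0,0,85,0.7,-0.656,0.04,0,0,0,85],
)

```text
clock: 1.9
eef_pos: [473.4, -136.4, 207.6]
tool_rot: [3.141, -0.001, 0.264]
force: [1.4, 0.0, -0.3]
width: 85.1
gripper_force: 0.0
```

Call:
move_tool(
  offsets=[0.7,-0.656,0.04,0,0,0,85,0.7,-0.656,0.04,0,0,0,85,0.7,-0.656,0.04,0,0,0,85,0.7,-0.656,0.04,0,0,0,85,0,0,0,0,0,-0.0879,85,0,0,0,0,0,-0.0879,85,0,0,0,0,0,-0.0879,85,0,0,0,0,0,-0.0879,85,0,0,0,0,0,-0.0879,85,0,0,0,0,0,-0.0879,85,0,0,0,0,0,-0.0879,85,0,0,0,0,0,-0.0879,85],
)

```text
clock: 3.1
eef_pos: [573.5, 25.0, 199.5]
tool_rot: [3.141, -0.0, 1.373]
force: [-0.2, -0.7, 0.1]
width: 85.2
gripper_force: 0.0
```

Call:
move_tool(
  offsets=[0,0,0,0,0,-0.0879,85,0,0,0,0,0,-0.0879,85,0,0,0,0,0,0,85],
)

```text
clock: 3.4
eef_pos: [573.4, 24.9, 199.3]
tool_rot: [3.141, -0.0, 1.644]
force: [-0.1, -0.5, 0.9]
width: 85.1
gripper_force: 0.0
```

```bash
python3 - <<'E'
from h import *
np.set_printoptions(precision=1,suppress=True)
delta([575,25,200],1.642)
T=pose(); im,d=cams.get_image('wrist'); KC=cam('wrist',T); np.savez('pics/w1.npz',T=T,d=d); cv2.imwrite('pics/w1.png',im)
for t in('handle','magazine','slide'): print(t,[(np.round(m['position']),round(m['confidence'],2),atz(KC,m['position'],78)) for m in models.mark_of(t,'wrist')] if t!='slide' else models.search_frame(t,'wrist'))
E
```

```text
t 3.4 tool delta [-0.   1.6 -0.7] rpy [ 3.1 -0.   1.6]
rotvec [ 0. -0.  0.]
handle [(array([326., 231.]), 0.74, array([576.7,  28.7,  78. ])), (array([512., 266.]), 0.67, array([723.6,  10.8,  78. ]))]
magazine []
slide [{'extent': [291.3, 64.8, 367.4, 243.1], 'confidence': 0.72}]
```

View pics/w1.png

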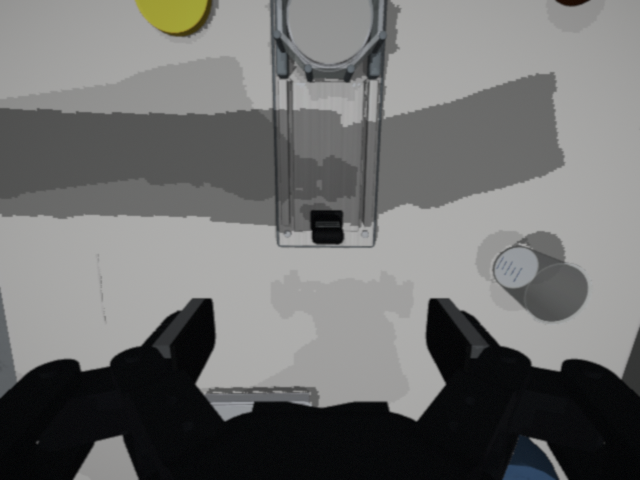

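The wrist view shows the black handle at (327,227), the magazine at (330,30) and the base edges running straight up the picture, so the yaw fits. I refine the handle and axis by depth.

```bash
python3 - <<'E'
from h import *
np.set_printoptions(precision=1,suppress=True)
z=np.load('pics/w1.npz'); d=z['d']; KC=cam('wrist',z['T']); K,C=KC
v,u=np.mgrid[0:480,0:640]
P=np.stack([(u-K[0,2])/K[0,0]*d,(v-K[1,2])/K[1,1]*d,d],-1)@C[:3,:3].T+C[:3,3]
def box(n,u0,v0,u1,v1,zl,zh):
    q=P[v0:v1,u0:u1].reshape(-1,3); q=q[(q[:,2]>zl)&(q[:,2]<zh)]; print(n,len(q),np.median(q,0) if len(q) else '',np.percentile(q,[3,97],axis=0)[:,:].tolist() if len(q) else '')
box('handle',305,205,350,250,85,100)
box('table',100,250,250,290,-20,20)
for r in (100,150,200,240):  # base edges: depth step
    row=P[r,250:410]; k=(row[:,2]>8)&(row[:,2]<45); x=row[k]; print(r,np.percentile(x,[2,98],axis=0))
S,Tc=cam('scene'),cam('top')
print(tri(KC,(326,231),S,(316,268)),tri(KC,(326,231),Tc,(305,253)))
E
```

```text
handle 530 [577.3  28.7  92.3] [[566.7332382645858, 21.89785484339142, 86.61174229946532], [587.8575342925525, 33.43628825913814, 93.90426014684583]]
table 5975 [428.7 -41.4   0.1] [[356.99583523597204, -63.61388460856067, -1.2144490292351542], [500.0439695848775, -19.85254730933266, 1.52952420299346]]
100 [[526.5 123.8  16.6]
 [615.1 131.5  34. ]]
150 [[529.   84.   17.6]
 [617.2  90.5  33.9]]
200 [[532.7  40.2  17.4]
 [620.7  48.2  33.7]]
240 [[534.4   2.3  16.9]
 [623.9   9.   21.9]]
(array([574.4,  27.1,  79.3]), np.float64(3.630717275372595)) (array([575.2,  25.5,  62.5]), np.float64(2.549550399536418))
```

In the tool's units: 30 mm is 0.6, 4.1 mm is 0.082.

Call:
move_tool(
  offsets=[0.05,0.082,0,0,0,0,85,0,0,0.6,0,0,0,85,0,0,0.6,0,0,0,85,0,0,0.6,0,0,0,85,0,0,0.5,0,0,0,85,0,0,0.32,0,0,0,85,0,0,0.2,0,0,0,85,0,0,0,0,0,0,85],
)

```text
clock: 4.4
eef_pos: [576.7, 28.1, 57.2]
tool_rot: [-3.14, 0.0, 1.644]
force: [0.3, 0.3, 0.8]
width: 85.2
gripper_force: 0.0
```

Call:
move_tool(
  offsets=[0,0,0,0,0,0,10,0,0,0,0,0,0,10,0,0,0,0,0,0,10,0,0,0,0,0,0,10,0,0,0,0,0,0,10,0,0,0,0,0,0,10,0,0,0,0,0,0,10,0,0,0,0,0,0,10],
)

```text
clock: 5.2
eef_pos: [578.5, 27.9, 59.2]
tool_rot: [3.139, 0.0, 1.643]
force: [2.1, -1.0, 5.4]
width: 23.3
gripper_force: 59.7
```

Gripped (24 mm wide as expected). Now the push.

In the tool's units: 8 mm is 0.16, 6 mm is 0.12.

Call:
move_tool(
  offsets=[0.1,0,0,0,0,0,10,0.16,0,0,0,0,0,10,0.16,0,0,0,0,0,10,0.16,0,0,0,0,0,10,0.16,0,0,0,0,0,10,0.16,0,0,0,0,0,10,0.16,0,0,0,0,0,10,0.16,0,0,0,0,0,10,0.16,0,0,0,0,0,10,0.12,0,0,0,0,0,10,0.08,0,0,0,0,0,10,0,0,0,0,0,0,10],
)

```text
clock: 6.4
eef_pos: [573.5, 103.7, 59.2]
tool_rot: [3.139, 0.004, 1.642]
force: [2.5, -7.1, 6.8]
width: 23.0
gripper_force: 59.8
```

```bash
python3 -c "
from h import *
delta([577.3-.07*84,27.7+83.8,59]);print(read_state()['force'])"
```

```text
t 6.4 tool delta [ 8.  -1.5  0.2] rpy [3.1388 0.0039 1.6419]
[ 2.46013095 -7.05702093  6.83385007]
```

In the tool's units: 4 mm is 0.08, 3 mm is 0.06.

Call:
move_tool(
  offsets=[0.08,0,0,0,0,0,10,0.06,0,0,0,0,0,10,0.04,0,0,0,0,0,10,0.02,0,0,0,0,0,10,0,0,0,0,0,0,10],
)

```text
clock: 6.9
eef_pos: [572.9, 111.8, 59.2]
tool_rot: [3.139, 0.006, 1.641]
force: [4.2, -10.4, 6.6]
width: 22.9
gripper_force: 59.8
```

Call:
move_tool(
  offsets=[0.04,0,0,0,0,0,10,0,0,0,0,0,0,10],
)

```text
clock: 7.1
eef_pos: [572.9, 111.8, 59.2]
tool_rot: [3.139, 0.008, 1.64]
force: [3.6, -12.9, 8.3]
width: 22.9
gripper_force: 59.9
```

In the tool's units: 3 mm is 0.06.

Call:
move_tool(
  offsets=[0.06,0,0,0,0,0,10,0,0,0,0,0,0,10],
)

```text
clock: 7.3
eef_pos: [572.9, 111.8, 59.3]
tool_rot: [3.14, 0.012, 1.638]
force: [4.4, -18.1, 9.2]
width: 22.9
gripper_force: 60.1
```

```bash
python3 - <<'E'
from h import *
im,d=cams.get_image('scene'); im2,d=cams.get_image('top')
o=np.hstack([cv2.resize(im[230:380,200:350],(396,396),interpolation=2),cv2.resize(im2[200:320,190:310],(396,396),interpolation=2)]); cv2.imwrite('pics/push.png',o)
E
```

```text
(no output)
```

View pics/push.png

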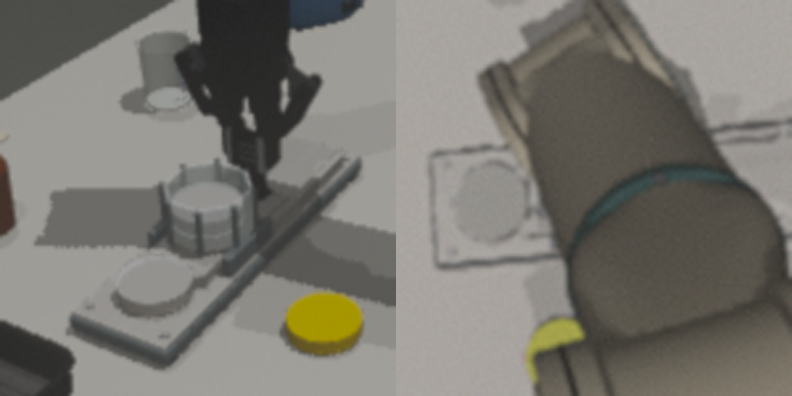

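The slide is at its stop (stalled with rising force), and the plate lies out on the ledge (scene crop 152,280). Letting go.

In the tool's units: -40 mm is -0.8, -20 mm is -0.4.

Call:
move_tool(
  offsets=[0,0,0,0,0,0,85,0,0,0,0,0,0,85,0,0,0,0,0,0,85,0,0,0,0,0,0,85,0,0,0,0,0,0,85,0,0,0,0,0,0,85,0,0,-0.4,0,0,0,85,0,0,-0.8,0,0,0,85,0,0,-0.8,0,0,0,85,0,0,-0.8,0,0,0,85],
)

```text
clock: 8.4
eef_pos: [569.9, 121.8, 199.7]
tool_rot: [-3.141, -0.0, 1.644]
force: [1.0, -0.0, 0.2]
width: 85.3
gripper_force: 0.0
```

```bash
python3 -c "
from h import *
delta([559,230,200],1.639)"
```

```text
t 8.4 tool delta [108.8  -3.   -0.3] rpy [-3.1409e+00 -1.0000e-04  1.6441e+00]
rotvec [-0.0007 -0.0001  0.0051]
```

```bash
python3 - <<'E'
from h import *
T=pose(); im,d=cams.get_image('wrist'); np.savez('pics/w2.npz',T=T,d=d); cv2.imwrite('pics/w2.png',im)
KC=cam('wrist',T)
for t in('dish_1','handle'): print(t,[(np.round(m['position']),round(m['confidence'],2),atz(KC,m['position'],20 if t[0]=='d' else 78).round(1)) for m in models.mark_of(t,'wrist')])
E
```

```text
dish_1 [(array([186., 119.]), 0.91, array([447.2, 201.1,  20. ])), (array([320., 162.]), 0.7, array([564.7, 173.7,  20. ])), (array([324.,  60.]), 0.67, array([561.6, 255.1,  20. ]))]
handle [(array([323., 344.]), 0.91, array([578.1,  28. ,  78. ]))]
```

View pics/w2.png

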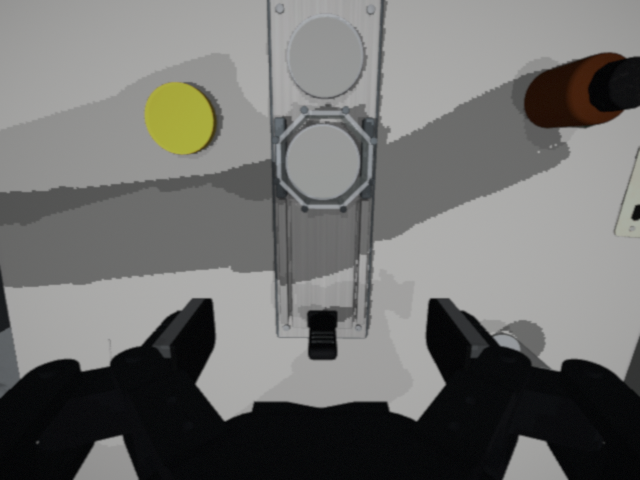

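The slide is home (handle at (322,335), y = 28). The dispensed plate shows at (326,57) on the ledge, the two others in the magazine at (323,162). I move closer above it for a second view.

In the tool's units: 35 mm is 0.7, 34 mm is 0.68.

Call:
move_tool(
  offsets=[0.7,-0.02,0,0,0,0,85,0.7,-0.02,0,0,0,0,85,0.68,-0.02,0,0,0,0,85,0,0,0,0,0,0,85],
)

```text
clock: 8.95
eef_pos: [557.2, 232.0, 197.2]
tool_rot: [-3.14, -0.004, 1.652]
force: [-0.1, 1.1, -0.6]
width: 85.1
gripper_force: 0.0
```

```bash
python3 - <<'E'
from h import *
np.set_printoptions(precision=1,suppress=True)
T=pose(); im,d=cams.get_image('wrist'); np.savez('pics/w3.npz',T=T,d=d); cv2.imwrite('pics/w3.png',im)
KC=cam('wrist',T); z=np.load('pics/w2.npz'); K2=cam('wrist',z['T'])
ms=[m['position'] for m in models.mark_of('dish_1','wrist')]; print(ms)
m=[p for p in ms if np.linalg.norm(atz(KC,p,20)[:2]-[561.6,255])<20]
for p in m: print(p,atz(KC,p,20),tri(KC,p,K2,(324,60)))
def cloud(KC,d):
    K,C=KC; v,u=np.mgrid[0:480,0:640]
    return (np.stack([(u-K[0,2])/K[0,0]*d,(v-K[1,2])/K[1,1]*d,d],-1)@C[:3,:3].T+C[:3,3]).reshape(-1,3)
for k,dd in((KC,d),(K2,z['d'])):
    P=cloud(k,dd)
    q=P[(np.hypot(P[:,0]-561,P[:,1]-255)<45)&(P[:,2]>29)&(P[:,2]<45)]
    c,r=cv2.minEnclosingCircle(q[:,:2].astype(np.float32)); print('dish',len(q),np.median(q,0),c,r,np.percentile(q[:,:2],[1,99],axis=0).tolist())
    q=P[(np.hypot(P[:,0]-567,P[:,1]-177)<25)&(P[:,2]>20)]; print('stack top',np.median(q,0))
    q=P[(np.abs(P[:,0]-577)<14)&(np.abs(P[:,1]-28)<20)&(P[:,2]>85)]; print('handle',len(q),np.median(q,0) if len(q) else'')
    q=P[(np.hypot(P[:,0]-561,P[:,1]-255)<60)&(P[:,2]>12)&(P[:,2]<26)&(abs(P[:,0]-561)<40)]; print('deck',np.median(q,0))
E
```

```text
[[330.2, 195.6], [197.5, 235.7], [325.4, 284.8]]
[330.2, 195.6] [562.7 255.8  20. ] (array([562.4, 255.6,  18.9]), np.float64(0.5649807478222889))
dish 3890 [562.5 255.4  35.2] (562.3237915039062, 247.47872924804688) 37.53054428100586 [[534.6787591823096, 211.97360455170752], [590.5188846756179, 283.36321045496834]]
stack top [567.1 177.2  50.2]
handle 0 
deck [557.1 271.9  20.2]
dish 5105 [562.6 255.5  35.3] (562.4688110351562, 255.06588745117188) 30.247098922729492 [[534.7480814639374, 226.49986214695417], [590.5396417621506, 282.93482327478057]]
stack top [563.9 185.2  50.6]
handle 458 [577.2  30.4  92.1]
deck [557.  252.   20.3]
```

In the tool's units: 30 mm is 0.6, 22.6 mm is 0.452, 0.008 rad is 0.0051.

Call:
move_tool(
  offsets=[0.452,0.142,0.2,0,0,0.0051,70,0,0,0.6,0,0,0,70,0,0,0.6,0,0,0,70,0,0,0.54,0,0,0,70,0,0,0,0,0,0,70,0,0,0,0,0,0,70],
)

```text
clock: 9.65
eef_pos: [565.3, 246.8, 101.0]
tool_rot: [-3.14, 0.001, 1.634]
force: [0.1, 0.3, -0.1]
width: 69.9
gripper_force: 0.0
```

```bash
python3 - <<'E'
from h import *
np.set_printoptions(precision=1,suppress=True)
delta([562.4,255.1,100],1.639)
T=pose(); im,d=cams.get_image('wrist'); np.savez('pics/w4.npz',T=T,d=d)
def tips(d,n):
    K,_=cam('wrist'); H=np.array(cams.calibration('wrist')['hand_eye']); v,u=np.mgrid[0:480,0:640]
    P=(np.stack([(u-K[0,2])/K[0,0]*d,(v-K[1,2])/K[1,1]*d,d],-1)@H[:3,:3].T+H[:3,3]).reshape(-1,3)
    P=P[(d.ravel()>0)]
    q=P[(abs(P[:,0])<12)&(abs(P[:,1])>25)&(abs(P[:,1])<58)&(P[:,2]<15)&(P[:,2]>-40)]
    for s in(1,-1):
        k=q[q[:,1]*s>0]; print(n,s,len(k),np.percentile(k,[1,50,99],axis=0).tolist() if len(k) else '')
tips(d,'70'); tips(np.load('pics/w3.npz')['d'],'85'); print(read_state()['width'])
E
```

```text
t 9.65 tool delta [ 8.5 -2.4  1. ] rpy [-3.1  0.   1.6]
rotvec [-0.  0. -0.]
70 1 2349 [[-10.757584034492314, 33.537830528982134, -39.60994185623393], [6.578359174921246, 34.08142298564116, -27.317183811662375], [11.209400702670207, 47.21042113498362, -8.815380313620775]]
70 -1 2357 [[-10.795002077871573, -49.35816051262833, -39.77699285678432], [6.56641203531791, -36.28473426012372, -27.35753446465199], [11.32868161415688, -35.75376003493305, -8.67061721694025]]
85 1 2275 [[-10.795660040944258, 40.96526401291209, -39.81699933999922], [6.072780398092064, 41.567426002250656, -29.471667239286347], [11.224253201337739, 54.79367995618989, -13.883214711104397]]
85 -1 2269 [[-10.683216740786856, -56.94721267812409, -39.825235122815556], [6.164627105983151, -43.744363250524685, -29.58720923306437], [11.217127644880208, -43.160055145790075, -14.1254526324612]]
69.6121212464241
```

Fingertips stand 6 mm behind the TCP at 60 mm opening, so a TCP height of 17 mm puts the tips about 3 mm above the deck.

In the tool's units: 30 mm is 0.6, 8.5 mm is 0.17.

Call:
move_tool(
  offsets=[0.17,-0.048,0,0,0,0,72,0,0,0.6,0,0,0,72,0,0,0.5,0,0,0,72,0,0,0.3,0,0,0,72,0,0,0.18,0,0,0,72,0,0,0.1,0,0,0,72,0,0,0,0,0,0,72],
)

```text
clock: 10.4
eef_pos: [562.5, 256.8, 17.5]
tool_rot: [3.141, -0.0, 1.636]
force: [0.4, -0.2, 0.2]
width: 72.2
gripper_force: 0.0
```

```bash
python3 -c "
from h import *
delta([562.4,255.1,17],1.639)"
```

```text
t 10.4 tool delta [-1.7 -0.2  0.5] rpy [ 3.1413e+00 -2.0000e-04  1.6358e+00]
rotvec [ 0.0003 -0.0002 -0.0032]
```

In the tool's units: -1.7 mm is -0.034.

Call:
move_tool(
  offsets=[-0.034,0,0,0,0,0,64,0,0,0,0,0,0,50,0,0,0,0,0,0,50,0,0,0,0,0,0,50,0,0,0,0,0,0,50,0,0,0,0,0,0,50],
)

```text
clock: 11.0
eef_pos: [563.3, 255.0, 18.9]
tool_rot: [3.14, -0.0, 1.635]
force: [-0.6, -1.5, 5.6]
width: 55.9
gripper_force: 63.6
```

Call:
move_tool(
  offsets=[0,0,-0.06,0,0,0,50,0,0,-0.14,0,0,0,50,0,0,-0.3,0,0,0,50,0,0,-0.5,0,0,0,50,0,0,-0.6,0,0,0,50,0,0,-0.6,0,0,0,50,0,0,-0.4,0,0,0,50,0,0,0,0,0,0,50],
)

```text
clock: 11.8
eef_pos: [564.5, 256.2, 151.7]
tool_rot: [3.135, -0.003, 1.636]
force: [0.2, 1.0, -0.2]
width: 56.0
gripper_force: 63.5
```

```bash
python3 - <<'E'
from h import *
delta([522,-260,150],.07)
im,d=cams.get_image('wrist'); im2,_=cams.get_image('scene')
o=np.hstack([im[180:480,100:540],cv2.resize(im2[200:380,190:370],(300,300),interpolation=2)]); cv2.imwrite('pics/lift.png',o)
E
```

```text
t 11.8 tool delta [-5.123e+02 -7.590e+01 -4.000e-01] rpy [ 3.1347e+00 -3.0000e-03  1.6356e+00]
rotvec [ 0.003  -0.0077  1.5655]
```

View pics/lift.png

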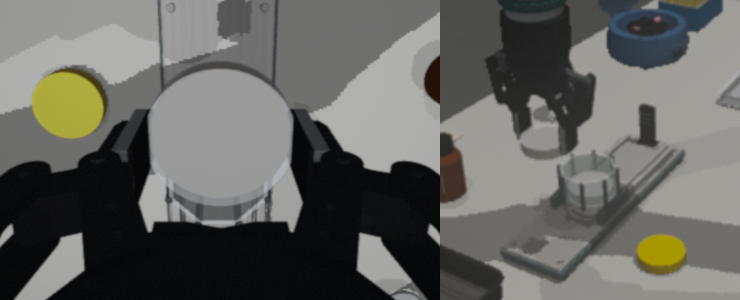

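The plate is held level between the pads (crop 220,130). The stack and the homed handle are intact and the ledge is empty. On to the tray.

In the tool's units: -46 mm is -0.92, -25 mm is -0.5.

Call:
move_tool(
  offsets=[-0.5,-0.08,0,0,0,0,50,-0.92,-0.14,0,0,0,0,50,-0.92,-0.14,0,0,0,0,50,-0.92,-0.14,0,0,0,0,50,-0.92,-0.14,0,0,0,0,50,-0.92,-0.14,0,0,0,0,50,-0.92,-0.14,0,0,0,0,50,-0.92,-0.14,0,0,0,0,50,-0.92,-0.14,0,0,0,0,50,-0.92,-0.14,0,0,0,0,50,-0.92,-0.14,0,0,0,0,50,-0.5,-0.06,0,0,0,0,50],
)

```text
clock: 13.1
eef_pos: [516.0, -264.1, 145.7]
tool_rot: [-3.138, 0.001, 1.63]
force: [0.5, 0.6, -0.4]
width: 55.7
gripper_force: 63.5
```

Call:
move_tool(
  offsets=[0,0,0,0,0,0.0907,50,0,0,0,0,0,0.0907,50,0,0,0,0,0,0.0907,50,0,0,0,0,0,0.0907,50,0,0,0,0,0,0.0907,50,0,0,0,0,0,0.0907,50,0,0,0,0,0,0.0907,50,0,0,0,0,0,0.0907,50,0,0,0,0,0,0.0907,50,0,0,0,0,0,0.0907,50,0,0,0,0,0,0.0907,50,0,0,0,0,0,0,50],
)

```text
clock: 14.3
eef_pos: [517.8, -258.5, 146.1]
tool_rot: [-3.141, 0.003, 0.068]
force: [-0.3, 0.5, -0.8]
width: 55.8
gripper_force: 63.5
```

```bash
python3 - <<'E'
from h import *
np.set_printoptions(precision=1,suppress=True)
delta([522,-260,150],.07)
T=pose(); im,d=cams.get_image('wrist'); cv2.imwrite('pics/w5.png',im); np.savez('pics/w5.npz',T=T,d=d)
H=np.array(cams.calibration('wrist')['hand_eye']); K,C=cam('wrist',T); v,u=np.mgrid[0:480,0:640]
P=(np.stack([(u-K[0,2])/K[0,0]*d,(v-K[1,2])/K[1,1]*d,d],-1)@H[:3,:3].T+H[:3,3]).reshape(-1,3)
q=P[(np.hypot(P[:,0],P[:,1])<24)&(P[:,2]<15)&(P[:,2]>-40)]
A=np.c_[q[:,:2],np.ones(len(q))]; print('dish top plane (tool)',len(q),np.linalg.lstsq(A,q[:,2],rcond=None)[0],np.median(q,0))
E
```

```text
t 14.3 tool delta [ 4.1  1.7 -3.9] rpy [-3.1  0.   0.1]
rotvec [-0.  0. -0.]
dish top plane (tool) 10645 [ -0.    0.  -16.3] [  1.1   0.1 -16.3]
```

View pics/w5.png

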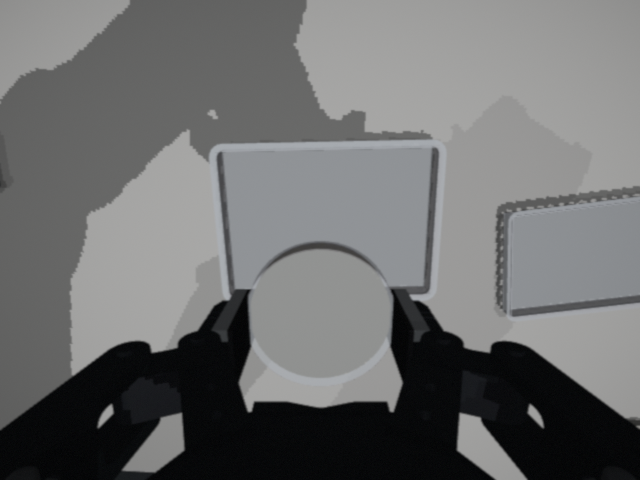

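The held plate is level. The large tray's rim corners are near (210,146), (446,142), (436,300) and (222,302). Centring over it.

```bash
python3 - <<'E'
from h import *
np.set_printoptions(precision=1,suppress=True)
KC=cam('wrist',np.load('pics/w5.npz')['T'])
P=np.array([atz(KC,p,20) for p in((210,146),(446,142),(436,300),(222,302))]); print(P[:,:2],P.mean(0),np.linalg.norm(np.diff(P,axis=0),axis=1))
E
```

```text
[[ 576.7 -174.2]
 [ 591.1 -345. ]
 [ 467.  -357.1]
 [ 453.3 -182.1]] [ 522.  -264.6   20. ] [171.4 124.6 175.5]
```

In the tool's units: 35 mm is 0.7, 5.8 mm is 0.116.

Call:
move_tool(
  offsets=[0.076,0.116,0,0,0,0,50,0,0,0.6,0,0,0,50,0,0,0.7,0,0,0,50,0,0,0.6,0,0,0,50,0,0,0.4,0,0,0,50,0,0,0.24,0,0,0,50,0,0,0.16,0,0,0,50,0,0,0,0,0,0,50,0,0,0,0,0,0,50],
)

```text
clock: 15.25
eef_pos: [523.5, -265.0, 13.0]
tool_rot: [3.141, -0.001, 0.069]
force: [-0.6, 0.2, -0.2]
width: 56.1
gripper_force: 63.5
```

In the tool's units: 4 mm is 0.08, 3 mm is 0.06.

Call:
move_tool(
  offsets=[0,0,0.08,0,0,0,50,0,0,0.06,0,0,0,50,0,0,0.04,0,0,0,50,0,0,0.02,0,0,0,50,0,0,0.01,0,0,0,50,0,0,0.01,0,0,0,50,0,0,0,0,0,0,50],
)

```text
clock: 15.95
eef_pos: [522.9, -264.6, 1.3]
tool_rot: [3.142, -0.0, 0.068]
force: [0.3, -0.8, -0.3]
width: 56.0
gripper_force: 63.5
```

In the tool's units: 0.5 mm is 0.01.

Call:
move_tool(
  offsets=[0,0,0.01,0,0,0,50,0,0,0,0,0,0,50],
)

```text
clock: 16.15
eef_pos: [523.0, -264.6, 0.9]
tool_rot: [3.141, -0.0, 0.068]
force: [1.2, 0.4, 0.2]
width: 56.0
gripper_force: 63.6
```

Call:
move_tool(
  offsets=[0,0,0.01,0,0,0,50,0,0,0,0,0,0,50],
)

```text
clock: 16.35
eef_pos: [523.0, -264.6, 0.9]
tool_rot: [3.141, -0.0, 0.068]
force: [-1.6, 0.4, 5.2]
width: 55.7
gripper_force: 64.0
```

Contact at 5 N. Opening and withdrawing.

In the tool's units: -40 mm is -0.8, -30 mm is -0.6.

Call:
move_tool(
  offsets=[0,0,0,0,0,0,60,0,0,0,0,0,0,66,0,0,0,0,0,0,74,0,0,0,0,0,0,74,0,0,0,0,0,0,74,0,0,-0.1,0,0,0,74,0,0,-0.3,0,0,0,74,0,0,-0.6,0,0,0,74,0,0,-0.8,0,0,0,74,0,0,-0.8,0,0,0,74,-0.6,0,-0.4,0,0,0,74,0,0,0,0,0,0,74],
)

```text
clock: 17.55
eef_pos: [491.0, -268.5, 154.6]
tool_rot: [3.138, -0.002, 0.065]
force: [0.4, -0.2, -0.8]
width: 73.7
gripper_force: 0.0
```

```bash
python3 - <<'E'
from h import *
T=pose(); im,d=cams.get_image('wrist'); im2,_=cams.get_image('scene')
K,C=cam('wrist',T); v,u=np.mgrid[0:480,0:640]
P=(np.stack([(u-K[0,2])/K[0,0]*d,(v-K[1,2])/K[1,1]*d,d],-1)@C[:3,:3].T+C[:3,3]).reshape(-1,3)
q=P[(np.hypot(P[:,0]-522,P[:,1]+264)<25)]; A=np.c_[q[:,:2]-[522,-264],np.ones(len(q))]; print(len(q),np.linalg.lstsq(A,q[:,2],rcond=None)[0])
cv2.imwrite('pics/end.png',np.hstack([cv2.resize(im,(400,300)),cv2.resize(im2[190:400,140:420],(400,300),interpolation=2)]))
E
```

```text
18921 [ -6.45576016  -0.20889471 110.48463684]
```

View pics/end.png

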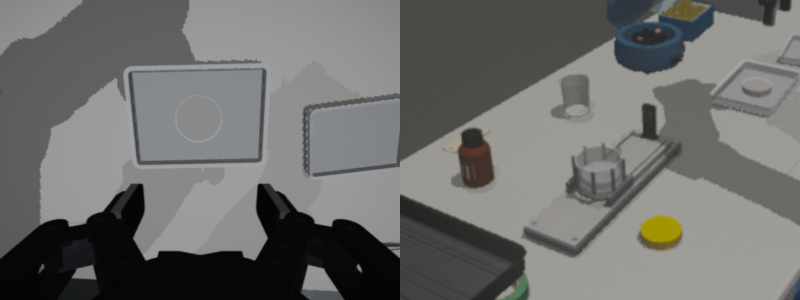

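The plate lies flat in the middle of the large tray (left view 198,118). The slide is home, two plates are in the magazine and the bystanders are untouched. (My plane fit also took in gripper pixels, so I disregard it.)

```bash
python3 -c "
from cell import ctrl; print(ctrl.finish_job())"
```

```text
the job is handed in; nothing more can be done
None
```

The job is handed in at about 17.6 s: one plate was dispensed with a full stroke and a release at the end stop, and it now lies flat on the floor of the larger tray, with the slide home and the other two plates still in the magazine; the hand-in returned no verdict.

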